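Sort the sugar shakers by weight and return the empty through the spring flaps

TASK

Three look-alike sugar shakers stand loose on the work table, some full and some empty, and you can only tell which by lifting them. Stand the full ones upright, wholly on the cork mat, and push each empty one, standing, through the orange spring flaps into the clear cabinet so far that both snap shut behind it. Tip none of them over, and leave the bowl, the tumbler, the mold and the spatula where they are.

Things in the scene. Friction and masses are not known exactly. Their poses are not given: they have to be found in the camera images.
- shaker_p: lidded sugar shaker: upright aluminium-coloured cylinder 56 mm across with a red lid, 80 mm high in all (straight-sided up to 71 mm, then tapering to 44 mm across); opaque, looks exactly like the other two. Either empty (80 to 110 g) or full (250 to 310 g): only its weight tells. Origin at the centre of its underside, z up along its axis; starts standing on the table
- shaker_q: lidded sugar shaker: upright aluminium-coloured cylinder 56 mm across with a red lid, 80 mm high in all (straight-sided up to 71 mm, then tapering to 44 mm across); opaque, looks exactly like the other two. Either empty (80 to 110 g) or full (250 to 310 g): only its weight tells. Origin at the centre of its underside, z up along its axis; starts standing on the table
- shaker_r: lidded sugar shaker: upright aluminium-coloured cylinder 56 mm across with a red lid, 80 mm high in all (straight-sided up to 71 mm, then tapering to 44 mm across); opaque, looks exactly like the other two. Either empty (80 to 110 g) or full (250 to 310 g): only its weight tells. Origin at the centre of its underside, z up along its axis; starts standing on the table
- doorway (a point): foot of the cabinet's doorway: centre of the opening, at table height, in the plane of the shut flaps. +x points straight into the cabinet, z up. 82 mm wide between white posts 95 mm high and 8 mm deep (x -4 to 4 mm); no sill, no lintel. Behind it a lane 90 mm wide with clear walls runs over the table top to x = 195 mm; its roof begins at x = 50 mm, so a pushing finger can follow to there
- cabinet: fixed clear acrylic cabinet, 105 mm high; same origin and axes as the doorway; spans x 0 to 200 mm, y -270 to +50 mm. Beside the lane (y below -50 mm) is a closed bay with four fixed look-alike shakers in stock, not part of the job; the sliding doors at its x = 200 mm side stay shut. A centred shaker is clear of both flaps once its axis is 55 mm past the doorway
- flap_l (a joint): the left-hand (doorway's +y) of two orange saloon flaps that close the doorway. 38 mm wide, 86 mm high from 5 mm above the table, 3 mm thick, hinged upright on the post at y = +40 mm. 0 = shut, positive (rad, up to 1.5) = swung into the cabinet; opens inwards only. A spring shuts it (0.006 N m shut, 0.03 N m wide open); sweeps 39 mm
- flap_r (a joint): the right-hand (doorway's -y) of two orange saloon flaps that close the doorway. 38 mm wide, 86 mm high from 5 mm above the table, 3 mm thick, hinged upright on the post at y = -40 mm. 0 = shut, positive (rad, up to 1.5) = swung into the cabinet; opens inwards only. A spring shuts it (0.006 N m shut, 0.03 N m wide open); sweeps 39 mm
- mat: cork mat, fixed to the table, 240 mm along its x, 140 mm along its y, 4 mm thick; origin at the centre of its underside (on the table top)
- bowl: blue ceramic bowl, 140 mm across, 60 mm high, bystander; origin at the centre of its underside
- tumbler: ribbed glass tumbler holding capped piping tips, 73 mm across, 95 mm high (tips to about 117 mm), bystander; origin at the centre of its underside
- mold: terracotta-coloured silicone reindeer mold, flat, 120 x 150 x 12 mm, bystander; origin at the centre of its underside
- spatula: steel offset spatula with a wooden handle, 250 mm long along its x (blade to +x), 22 mm high, lying flat, bystander; origin on the table under its middle
Not all that is in view belongs to the job. What is shaped like the shaker_q but green, pink or turquoise is not meant.

How it is judged:
On the way:
1. a shaker stands in the doorway and holds the flaps open (value of joint each of flap_l, flap_r above 0.4 rad and ((x of shaker_p in the frame of doorway between -0.02 and 0.07 m and y of shaker_p in the frame of doorway between -0.03 and 0.03 m) or (x of shaker_q in the frame of doorway between -0.02 and 0.07 m and y of shaker_q in the frame of doorway between -0.03 and 0.03 m) or (x of shaker_r in the frame of doorway between -0.02 and 0.07 m and y of shaker_r in the frame of doorway between -0.03 and 0.03 m))), for 0.05 s.
At the end, for the whole second after the job is handed in: Each full shaker stands upright (0.1 rad) at rest on the mat, axis 24 mm or more inside every edge. Each empty one stands (0.25 rad) at rest on the table in the lane, its axis over 28 mm past the doorway, both flaps shut (under 0.08 rad) (linear speed of each of shaker_p, shaker_q, shaker_r below 0.02 m/s and ((x of shaker_p in the frame of mat between -0.096 and 0.096 m and y of shaker_p in the frame of mat between -0.046 and 0.046 m and z of shaker_p in the frame of mat below 0.009 m and angle between shaker_p's own z axis and vertical below 0.1 rad and contact force between shaker_p and mat above 1.75 N) or (x of shaker_p in the frame of doorway between 0.028 and 0.19 m and y of shaker_p in the frame of doorway between -0.045 and 0.045 m and angle between shaker_p's own z axis and vertical below 0.25 rad and height (world z) of shaker_p below 0.02 m and contact force between shaker_p and anything else below 1.75 N)) and ((x of shaker_q in the frame of mat between -0.096 and 0.096 m and y of shaker_q in the frame of mat between -0.046 and 0.046 m and z of shaker_q in the frame of mat below 0.009 m and angle between shaker_q's own z axis and vertical below 0.1 rad and contact force between shaker_q and mat above 1.75 N) or (x of shaker_q in the frame of doorway between 0.028 and 0.19 m and y of shaker_q in the frame of doorway between -0.045 and 0.045 m and angle between shaker_q's own z axis and vertical below 0.25 rad and height (world z) of shaker_q below 0.02 m and contact force between shaker_q and anything else below 1.75 N)) and ((x of shaker_r in the frame of mat between -0.096 and 0.096 m and y of shaker_r in the frame of mat between -0.046 and 0.046 m and z of shaker_r in the frame of mat below 0.009 m and angle between shaker_r's own z axis and vertical below 0.1 rad and contact force between shaker_r and mat above 1.75 N) or (x of shaker_r in the frame of doorway between 0.028 and 0.19 m and y of shaker_r in the frame of doorway between -0.045 and 0.045 m and angle between shaker_r's own z axis and vertical below 0.25 rad and height (world z) of shaker_r below 0.02 m and contact force between shaker_r and anything else below 1.75 N)) and value of joint each of flap_l, flap_r below 0.08 rad); the robot touches nothing.
It fails at once if a shaker is tipped by more than 0.7 rad (angle between any of shaker_p, shaker_q, shaker_r's own z axis and vertical above 0.7 rad).
It fails at once if the bowl, tumbler, mold or spatula is moved by more than 25 mm (distance of any of bowl, tumbler, mold, spatula from where it was at the start of the episode above 0.025 m).
It also fails if it takes over 72 s, if anything falls off the work surface, if the arm or the gripper's body presses on something with over 40 N, if the wrist force passes 120 N, or if a joint passes its speed limit or range.

ROBOT

A 6-joint arm with a two-finger parallel gripper is mounted at the origin on the work surface. World frame = base frame: x ahead of the robot, y to its left, z up, the work surface at z = 0. Lengths are in m, angles in rad, forces in N, time in s.
With the tool pointing down it reaches from about 0.35 to 0.975 m from the base axis. Payload 4.9 kg.
Tool frame: the origin (TCP) lies on the front face of the gripper's body, between the roots of the fingers; the fingertips stand 73 mm ahead of it and the grasp point (between the pads) lies 54 mm ahead of it; z points along the fingers, y is the line along which they close (so a half turn about z gives the same grasp; the last joint's range is limited). The gripper opens to 85 mm and grips with 20 to 120 N. Pads are 22 mm wide; open, the fingers measure 114 mm over their backs; the gripper's body (76 mm by 85 mm) begins 54 mm behind the grasp point. The pads swing forward as they close: fully open they stand 13 mm farther back than shut.
Start: joints at [1.135, 0.053, 1.613, -0, 1.476, -0.119], TCP at [0.195, 0.594, 0.304] pointing down, gripper open.
Joint ranges: [-3.01, 3.01], [-1.01, 2.22], [0.06, 2.58], [-1.02, 4.17], [0.09, 2.62], [-3.14, 3.14]. Speed limits (rad/s): [2.57, 2.57, 3.14, 3.14, 3.14, 3.14].

INTERFACE

Orientations are given as a rotation vector (axis times angle).
In Python, from station import status, imaging, order gives the robot as it stands.
- The arm moves only by the tool arm_command, never from a script. Its argument "increments" is a list of rows, each an object with "slide": the shift along the tool's x, y, z in m, a list of three; "spin": the turn about the tool's z in degrees; "gripper": the opening, from -1 (shut) to 1 (fully open). In form: [{"slide": [x, y, z], "spin": spin, "gripper": gripper}, ...]. A call has 1 to 8 rows; each row is the pose to reach, as a shift and turn from the pose commanded when the call began, along the tool's axes at that moment; what a row does not reach only later rows make up. A row lasts 1/12 s, in which the tool goes at most 41.7 mm and 7.16 degrees, less where a joint would pass 70% of its speed; a pose out of reach is approached as far as the arm can. A call with a gripper value outside its range is refused whole. The fingers move at their own pace and stop on an object; "newtons" is the grip in N (left out, the last holds). Time passes only in rows, so rows that repeat a pose let the fingers close. It gives the time, the measured TCP pose, the force, the opening and the grip force at its end, in the units of the state.
- status.get_obs(): the state, without advancing time (a new reading comes with each control period).
- imaging.get_image(name): name is "scene" or "top" or "wrist"; returns a dict with "frame" (480x640x3 uint8, red, green, blue), "vfov" (degrees; the focal length in pixels is half the picture's height over the tangent of half this angle, whatever the lens; pixels are square), "cx", "cy" (the principal point, pixels), "view" (4x4, takes a point from world to camera coordinates); the wrist camera has in their place "mount" (4x4, takes a point from camera to tool coordinates, whose origin is the TCP and whose axes are the flange's). Camera axes: x right, y up, looking along -z (the intrinsics and any distortion apply to the point x, -y, -z); pixel columns grow to the right and rows downward; lengths in m; the calibration is good to about 2 mm. A picture is of the moment at which its call begins: read the wrist's pose just before it. There is no depth.
- order.finish_job(): hands the job in; it is judged then, once.
The state is a dict: "t": time; "q": joint angles; "dq": joint speeds; "effort": joint torques, N m; "tool_pos": TCP position; "tool_rot": TCP orientation; "contact_force": force on the tool from outside, world axes, zero at the start; "wrist_torque": the same for the moment, N m; "opening": finger opening in m; "grip_force": force on a finger pad.
Only numpy, scipy, OpenCV 4.12 (cv2) and the standard library are available. Lean on these libraries where they do the work, as an engineer would, in place of code of your own. Each camera call takes 0.05 s, during which the arm holds its last target. There are 200 camera calls.

## Working session

There is one attempt and no reset: what is moved stays moved. The work goes in short steps, Python scripts to look and compute and a tool call to move; the robot and the scene stay as the last step left them, time stands still between calls to the robot, and variables do not carry over. Pictures are saved under pics/ and viewed, at most 10 in all, crops included, and the job is handed in when it is done.

Besides the shell and the picture viewer there is one more tool, called after ">>>" as name([rows], argument=value, ...), one row to a line, values as JSON. arm_command: Moves the arm, as the interface text tells. Its arguments: {"type":"object","properties":{"increments":{"type":"array","items":{"type":"object","properties":{"slide":{"type":"array","items":{"type":"number"}},"spin":{"type":"number"},"gripper":{"type":"number"}}}},"newtons":{"type":"number"}},"required":["increments"]}

```bash
mkdir -p pics; ls; python3 - <<'E'
from station import status, imaging
import cv2, numpy as np
o=status.get_obs(); print({k:np.round(v,3).tolist() for k,v in o.items()})
for n in("scene","top"):
    d=imaging.get_image(n); cv2.imwrite(f"pics/{n}0.png",d["frame"][...,::-1])
    print(n,{k:(np.round(v,4).tolist() if not isinstance(v,str) else v) for k,v in d.items() if k!="frame"})
E
```

```text
pics
{'t': 0.0, 'q': [1.135, 0.053, 1.614, -0.0, 1.476, -0.119], 'dq': [-0.0, 0.0, -0.001, 0.0, -0.0, 0.001], 'effort': [0.001, -39.366, -37.018, 0.0, 0.007, -0.0], 'tool_pos': [0.195, 0.593, 0.303], 'tool_rot': [-0.495, -3.102, 0.003], 'contact_force': [0.021, 0.561, -0.609], 'wrist_torque': [-0.032, 0.014, -0.037], 'grip_force': 0.0, 'opening': 0.085}
scene {'vfov': 42.708, 'cx': 328.513, 'cy': 251.9197, 'view': [[0.8423, 0.539, 0.0059, -0.3999], [-0.4572, 0.7086, 0.5374, 0.2132], [0.2855, -0.4553, 0.8433, -1.6376], [0.0, 0.0, 0.0, 1.0]]}
top {'vfov': 49.3989, 'cx': 320.5555, 'cy': 239.5316, 'view': [[-0.0148, -0.9999, 0.0035, -0.0341], [0.9989, -0.0146, 0.0448, -0.4845], [-0.0447, 0.0042, 0.999, -1.2791], [0.0, 0.0, 0.0, 1.0]]}
```

View pics/top0.png

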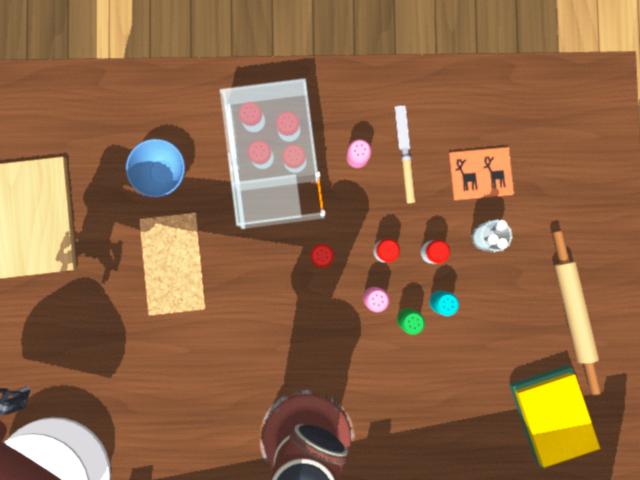

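View pics/scene0.png

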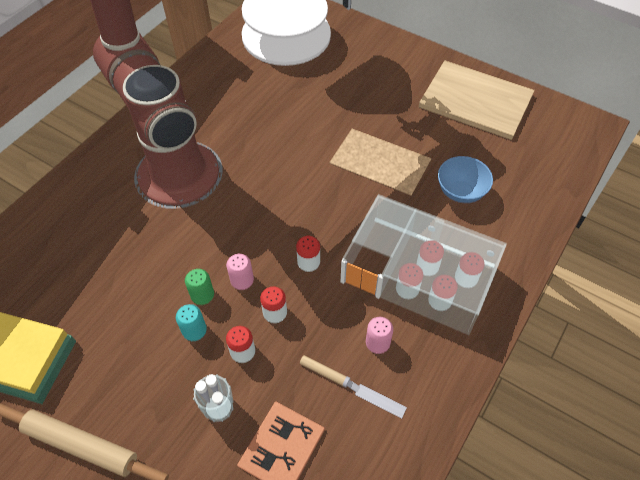

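The top view shows the three red-lidded candidates loose at (322,256), (388,250) and (436,252). The four at (250–295,115–155) are fixed stock inside the cabinet. The pink, green and turquoise ones aren't meant. The flaps are at about (320,192), facing right (world −y), and the mat is at (172,264). Next I'll measure these and enlarge the candidates.

```bash
cat > h.py <<'E'
from station import status, imaging
import cv2, numpy as np
def ray(d,u,v):
    f=240/np.tan(np.radians(d["vfov"]/2)); V=np.array(d["view"]); R=V[:3,:3]
    c=np.array([(u-d["cx"])/f,-(v-d["cy"])/f,-1.]); return -R.T@V[:3,3], R.T@c
def onz(d,u,v,z):
    o,r=ray(d,u,v); return (o+r*(z-o[2])/r[2])
def two(d1,p1,d2,p2):
    o1,r1=ray(d1,*p1);o2,r2=ray(d2,*p2)
    s=np.linalg.lstsq(np.c_[r1,-r2],o2-o1,rcond=None)[0]; a=o1+s[0]*r1;b=o2+s[1]*r2
    return (a+b)/2, np.linalg.norm(a-b)
def blobs(m,amin):
    cs,_=cv2.findContours(m.astype(np.uint8),cv2.RETR_EXTERNAL,cv2.CHAIN_APPROX_NONE)
    return sorted([c for c in cs if cv2.contourArea(c)>amin],key=lambda c:c[:,0,0].mean())
def hsv(d): return cv2.cvtColor(d["frame"],cv2.COLOR_RGB2HSV).astype(int)
def red(d,s=190):
    h=hsv(d); return ((h[...,0]<5)|(h[...,0]>174))&(h[...,1]>s)&(h[...,2]>90)
def mm(c): m=cv2.moments(c); return m["m10"]/m["m00"],m["m01"]/m["m00"]
E
python3 - <<'E'
from h import *
D={n:imaging.get_image(n) for n in("top","scene")}
for n,d in D.items():
    for c in blobs(red(d),100):
        (u,v),r=cv2.minEnclosingCircle(c)
        print(n,np.round(mm(c),1),cv2.contourArea(c),np.round((u,v,r),1),np.round(onz(d,*mm(c),.076),4))
    h=hsv(d); 
    for c in blobs((h[...,0]>7)&(h[...,0]<17)&(h[...,1]>200)&(h[...,2]>180),20):
        b=cv2.boxPoints(cv2.minAreaRect(c)); print(n,"orange",cv2.contourArea(c),b.round(1).tolist(), [onz(d,*p,.091).round(3).tolist()[:2] for p in b],[onz(d,*p,.005).round(3).tolist()[:2] for p in b])
d=D["top"]; h=hsv(d); m=(h[...,0]>9)&(h[...,0]<22)&(h[...,2]>150); m[:, :120]=0;m[:,225:]=0;m[:200]=0;m[330:]=0
m=cv2.morphologyEx(m.astype(np.uint8),cv2.MORPH_CLOSE,np.ones((7,7)))
c=max(blobs(m,500),key=cv2.contourArea); r=cv2.minAreaRect(c); b=cv2.boxPoints(r); print("mat",r,[onz(d,*p,.004).round(3).tolist()[:2] for p in b],onz(d,*r[0],.004))
a=cv2.resize(d["frame"][150:345,215:475],None,fx=3,fy=3,interpolation=cv2.INTER_CUBIC); cv2.imwrite("pics/c1.png",a[...,::-1])
E
```

```text
top [321.8 255.3] 397.5 [321.7 255.4  11.7] [ 0.444  -0.0432  0.076 ]
top [388.2 249.9] 381.5 [388.  250.   11.7] [ 0.4544 -0.1993  0.076 ]
top [438.1 251.1] 381.5 [438.2 251.3  11.7] [ 0.4497 -0.3163  0.076 ]
mat ((172.0, 271.0), (116.0, 104.0), 90.0) [[0.558, 0.457], [0.554, 0.198], [0.267, 0.2], [0.271, 0.456]] [0.41167259 0.32776535 0.004     ]
```

View pics/c1.png

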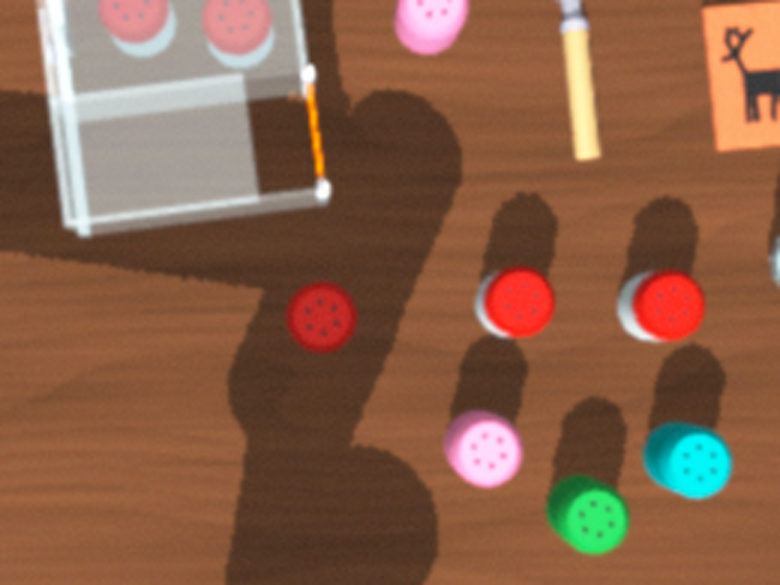

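The crop confirms the three loose red-lidded shakers at crop (322,317), (518,302) and (668,305). The post tops are at crop (308,74) and (323,189).

```bash
python3 - <<'E'
from h import *
D={n:imaging.get_image(n) for n in("top","scene")}
s=D["scene"];t=D["top"];hs=hsv(s);ht=hsv(t)
print(hs[245,309],hs[290,273],hs[277,362],ht[190,320],ht[264,172],ht[264,220])
m=((hs[...,0]<6)|(hs[...,0]>172))&(hs[...,1]>150)&(hs[...,2]>70)
for c in blobs(m[220:370],80):
    c=c+[0,220]; u=mm(c); print("scene red",np.round(u,1),cv2.contourArea(c),onz(s,*u,.073).round(4))
m=(hs[...,0]>6)&(hs[...,0]<20)&(hs[...,1]>200)&(hs[...,2]>120); m[:250]=0;m[300:]=0;m[:,:335]=0;m[:,390:]=0
for c in blobs(m,30):
    b=cv2.approxPolyDP(cv2.convexHull(c),3,True)[:,0]; print("orange",[(p.tolist(),onz(s,*p,.091).round(3).tolist()[:2],onz(s,*p,.005).round(3).tolist()[:2]) for p in b])
for p in((317.5,174.5),(322.6,213)): print("post",onz(t,*p,.095))
for name,box in(("mat",(130,205,215,325)),):
    x0,y0,x1,y1=box; roi=ht[y0:y1,x0:x1]; m=((roi[...,2]>165)&(roi[...,1]>60)).astype(np.uint8)
    m=cv2.morphologyEx(m,cv2.MORPH_CLOSE,np.ones((5,5))); c=max(blobs(m,300),key=cv2.contourArea)+[x0,y0]
    r=cv2.minAreaRect(c); b=cv2.boxPoints(r); q=np.array([onz(t,*p,.004)[:2] for p in b]); print("mat",r,q.round(4).tolist(),q.mean(0),np.linalg.norm(q-np.roll(q,1,0),axis=1))
E
```

```text
[  0 181 152] [  1 162 181] [ 13 172 169] [ 16 255 229] [ 22 100 252] [ 12 154 137]
scene red [238.7 338. ] 497.5 [ 0.4538 -0.3208  0.073 ]
scene red [272.4 297.9] 448.0 [ 0.4579 -0.2039  0.073 ]
scene red [307.6 246.4] 393.0 [ 0.448  -0.0491  0.073 ]
post [ 0.63157039 -0.03597727  0.095     ]
post [ 0.5416475  -0.04648449  0.095     ]
mat ((171.54615783691406, 264.3524169921875), (97.81858825683594, 58.715511322021484), 84.17366027832031) [[0.5429, 0.4135], [0.5556, 0.2683], [0.3142, 0.2448], [0.3018, 0.3888]] [0.42863491 0.3288721 ] [0.24232736 0.14574865 0.24253068 0.14455112]
```

>>> arm_command([
  {"slide": [-0.434,-0.527,0.08],"spin": 65.2,"gripper": 1},
  {"slide": [-0.434,-0.527,0.08],"spin": 65.2,"gripper": 1},
  {"slide": [-0.434,-0.527,0.08],"spin": 65.2,"gripper": 1},
  {"slide": [-0.434,-0.527,0.08],"spin": 65.2,"gripper": 1},
  {"slide": [-0.434,-0.527,0.08],"spin": 65.2,"gripper": 1},
  {"slide": [-0.434,-0.527,0.08],"spin": 65.2,"gripper": 1},
  {"slide": [-0.434,-0.527,0.08],"spin": 65.2,"gripper": 1},
  {"slide": [-0.434,-0.527,0.08],"spin": 65.2,"gripper": 1},
], newtons=40)

```text
t: 0.97
tool_pos: [0.3152, 0.2837, 0.265]
tool_rot: [1.929, 2.479, 0.001]
contact_force: [1.4, 0.6, 0.4]
opening: 0.0856
grip_force: 0.0
```

```bash
cat > g.py <<'E'
# remaining slide/spin to door-frame targets (lx into lane, ly away from robot); args: lx ly tcpz
import sys; from h import *; from scipy.spatial.transform import Rotation as Ro
O=np.array([.5866,-.0412,0]); L=np.array([[-.116,.9933,0],[.9933,.116,0],[0,0,-1]])
def show(T=None):
    o=status.get_obs(); R=Ro.from_rotvec(o["tool_rot"]).as_matrix(); p=np.array(o["tool_pos"])
    yaw=np.degrees(np.arctan2(R[1,1],R[0,1])); print("t",round(o["t"],2),"L",(L@(p-O)).round(4),"z",p[2].round(4),"yaw",yaw.round(2),"F",np.round(o["contact_force"],2),"op",round(o["opening"],4),"q6",round(o["q"][5],2))
    if T is not None:
        w=O+L.T@np.array([T[0],T[1],0]); w[2]=T[2]; print("slide",(R.T@(w-p)).round(4),"spin",(yaw-6.66).round(1))
if __name__=="__main__": show([float(a) for a in sys.argv[1:]] if len(sys.argv)>3 else None)
E
python3 g.py 0.0147 -0.1418 0.2
```

```text
t 0.97 L [ 0.3542 -0.2319 -0.265 ] z 0.265 yaw 14.25 F [1.38 0.6  0.44] op 0.0856 q6 0.31
slide [-0.3484  0.0444  0.065 ] spin 7.6
```

>>> arm_command([
  {"slide": [-0.348,0.044,0.065],"spin": 7.9,"gripper": 1},
  {"slide": [-0.348,0.044,0.065],"spin": 7.9,"gripper": 1},
  {"slide": [-0.348,0.044,0.065],"spin": 7.9,"gripper": 1},
  {"slide": [-0.348,0.044,0.065],"spin": 7.9,"gripper": 1},
  {"slide": [-0.348,0.044,0.065],"spin": 7.9,"gripper": 1},
  {"slide": [-0.348,0.044,0.065],"spin": 7.9,"gripper": 1},
  {"slide": [-0.348,0.044,0.065],"spin": 7.9,"gripper": 1},
  {"slide": [-0.348,0.044,0.065],"spin": 7.9,"gripper": 1},
])

```text
t: 1.63
tool_pos: [0.4369, -0.0211, 0.2044]
tool_rot: [2.089, 2.345, 0.001]
contact_force: [0.8, 0.5, -0.1]
opening: 0.0852
grip_force: 0.0
```

```bash
python3 - <<'E'
from g import *
show([.0147,-.1418,.2])
o=status.get_obs(); d=imaging.get_image("wrist"); cv2.imwrite("pics/w1.png",d["frame"][...,::-1]); print(d["vfov"],np.round(d["mount"],4).tolist())
R=Ro.from_rotvec(o["tool_rot"]).as_matrix(); T=np.eye(4);T[:3,:3]=R;T[:3,3]=o["tool_pos"]; d["view"]=np.linalg.inv(T@d["mount"])
for c in blobs(red(d),400):
    u=mm(c); w=onz(d,*u,.078); print(np.round(u,1),cv2.contourArea(c),w.round(4),(L@(w-O)).round(4))
E
```

```text
t 1.63 L [ 0.0373 -0.1464 -0.2044] z 0.2044 yaw 6.62 F [ 0.82  0.52 -0.05] op 0.0852 q6 -0.33
slide [-0.0226  0.0046  0.0044] spin -0.0
70.92423885342095 [[-0.0002, 0.9618, 0.2738, 0.0704], [1.0, 0.0004, -0.0008, 0.0009], [-0.0009, 0.2738, -0.9618, -0.0698], [0.0, 0.0, 0.0, 1.0]]
```

>>> arm_command([
  {"slide": [-0.023,0.004,0.005],"spin": 0,"gripper": 1},
  {"slide": [-0.023,0.004,0.005],"spin": 0,"gripper": 1},
  {"slide": [-0.023,0.004,0.005],"spin": 0,"gripper": 1},
])

```text
t: 1.93
tool_pos: [0.4431, -0.042, 0.1991]
tool_rot: [-2.091, -2.343, 0.0]
contact_force: [-0.1, -0.3, 0.8]
opening: 0.0854
grip_force: 0.0
```

```bash
cat >> h.py <<'E'
def wristred():
    from g import Ro,L,O
    o=status.get_obs(); d=imaging.get_image("wrist"); R=Ro.from_rotvec(o["tool_rot"]).as_matrix(); T=np.eye(4);T[:3,:3]=R;T[:3,3]=o["tool_pos"]; d["view"]=np.linalg.inv(T@d["mount"])
    h=hsv(d); m=((h[...,0]<6)|(h[...,0]>172))&(h[...,1]>150)&(h[...,2]>60)
    for c in blobs(m,400):
        u=mm(c); w=onz(d,*u,.077); print(np.round(u,1),cv2.contourArea(c),w.round(4),(L@(w-O)).round(4),np.round(cv2.minEnclosingCircle(c)[1],1))
    return d
E
python3 - <<'E'
from h import *; from g import show
show([.0147,-.1418,.2]); d=wristred(); cv2.imwrite("pics/w2.png",d["frame"][...,::-1])
E
```

```text
t 1.93 L [ 0.0159 -0.1426 -0.1991] z 0.1991 yaw 6.52 F [-0.12 -0.26  0.81] op 0.0854 q6 -0.38
slide [-0.0012  0.0008 -0.0009] spin -0.1
[324.8 264.6] 5938.0 [ 0.4455 -0.0382  0.077 ] [ 0.0194 -0.1398 -0.077 ] 44.8
```

View pics/w2.png

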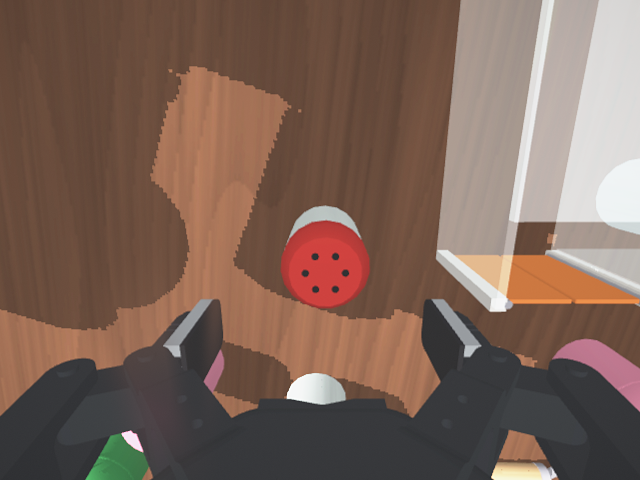

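>>> arm_command([
  {"slide": [0.001,0.002,0.04],"spin": 0,"gripper": 1},
  {"slide": [0.001,0.002,0.075],"spin": 0,"gripper": 1},
  {"slide": [0.001,0.002,0.099],"spin": 0,"gripper": 1},
  {"slide": [0.001,0.002,0.099],"spin": 0,"gripper": 1},
  {"slide": [0.001,0.002,0.099],"spin": 0,"gripper": -1},
  {"slide": [0.001,0.002,0.099],"spin": 0,"gripper": -1},
  {"slide": [0.001,0.002,0.099],"spin": 0,"gripper": -1},
  {"slide": [0.001,0.002,0.099],"spin": 0,"gripper": -1},
], newtons=40)

```text
t: 2.65
tool_pos: [0.4468, -0.0402, 0.1031]
tool_rot: [2.086, 2.344, 0.003]
contact_force: [-1.2, 0.4, 4.8]
opening: 0.0553
grip_force: 43.4
```

>>> arm_command([
  {"slide": [0,0,0],"spin": 0,"gripper": -1},
  {"slide": [0,0,0],"spin": 0,"gripper": -1},
  {"slide": [0,0,0],"spin": 0,"gripper": -1},
])

```text
t: 2.9
tool_pos: [0.4468, -0.0403, 0.1031]
tool_rot: [2.086, 2.344, 0.004]
contact_force: [-0.5, 1.9, 7.7]
opening: 0.0554
grip_force: 43.6
```

```bash
python3 g.py
```

```text
t 2.9 L [ 0.0172 -0.1387 -0.1031] z 0.1031 yaw 6.66 F [-0.5   1.87  7.67] op 0.0554 q6 -0.37
```

>>> arm_command([
  {"slide": [0,0,-0.02],"spin": 0,"gripper": -1},
  {"slide": [0,0,-0.045],"spin": 0,"gripper": -1},
  {"slide": [0,0,-0.045],"spin": 0,"gripper": -1},
  {"slide": [0,0,-0.045],"spin": 0,"gripper": -1},
  {"slide": [0,0,-0.045],"spin": 0,"gripper": -1},
  {"slide": [0,0,-0.045],"spin": 0,"gripper": -1},
  {"slide": [0,0,-0.045],"spin": 0,"gripper": -1},
  {"slide": [0,0,-0.045],"spin": 0,"gripper": -1},
])

```text
t: 3.57
tool_pos: [0.4443, -0.0399, 0.144]
tool_rot: [-2.087, -2.345, 0.002]
contact_force: [-0.4, 1.0, -2.5]
opening: 0.0551
grip_force: 44.1
```

>>> arm_command([
  {"slide": [0,0,0],"spin": 0,"gripper": -1},
  {"slide": [0,0,0],"spin": 0,"gripper": -1},
])

```text
t: 3.73
tool_pos: [0.4448, -0.04, 0.1449]
tool_rot: [-2.088, -2.346, 0.001]
contact_force: [0.0, 0.1, -3.0]
opening: 0.0553
grip_force: 44.1
```

>>> arm_command([
  {"slide": [0,0,0],"spin": 0,"gripper": -1},
  {"slide": [0,0,0],"spin": 0,"gripper": -1},
])

```text
t: 3.9
tool_pos: [0.4451, -0.0401, 0.1453]
tool_rot: [-2.089, -2.347, 0.0]
contact_force: [-0.2, 0.5, -1.8]
opening: 0.0551
grip_force: 44.1
```

```bash
python3 g.py 0.386 -0.02 0.15; python3 g.py -0.055 0 0.12
```

```text
t 3.9 L [ 0.0175 -0.1404 -0.1453] z 0.1453 yaw 6.66 F [-0.23  0.52 -1.78] op 0.0551 q6 -0.37
slide [ 0.3685  0.1204 -0.0047] spin -0.0
t 3.9 L [ 0.0175 -0.1404 -0.1453] z 0.1453 yaw 6.66 F [-0.23  0.52 -1.78] op 0.0551 q6 -0.37
slide [-0.0725  0.1404  0.0253] spin -0.0
```

```bash
cat > weigh.py <<'E'
from h import *
F=[];
for i in range(10): imaging.get_image("wrist"); F.append(status.get_obs()["contact_force"][2])
print(np.round(F,2),np.mean(F))
E
python3 weigh.py
```

```text
[-2.56 -3.5  -3.2  -2.91 -1.82 -2.68 -2.64 -1.87 -2.65 -2.09] -2.591768194298787
```

Shaker A weighs about 2.6 N, so it is full and goes on the mat.

>>> arm_command([
  {"slide": [0.035,0,-0.005],"spin": 0,"gripper": -1},
  {"slide": [0.075,0,-0.005],"spin": 0,"gripper": -1},
  {"slide": [0.115,0,-0.005],"spin": 0,"gripper": -1},
  {"slide": [0.155,0,-0.005],"spin": 0,"gripper": -1},
  {"slide": [0.195,0,-0.005],"spin": 0,"gripper": -1},
  {"slide": [0.23,0.015,-0.005],"spin": 0,"gripper": -1},
  {"slide": [0.265,0.03,-0.005],"spin": 0,"gripper": -1},
  {"slide": [0.3,0.045,-0.005],"spin": 0,"gripper": -1},
])

```text
t: 5.07
tool_pos: [0.4549, 0.2653, 0.1504]
tool_rot: [2.087, 2.347, 0.0]
contact_force: [1.6, -1.1, -2.0]
opening: 0.0554
grip_force: 43.9
```

>>> arm_command([
  {"slide": [0.035,0.015,0],"spin": 0,"gripper": -1},
  {"slide": [0.06,0.03,0.0],"spin": 0,"gripper": -1},
  {"slide": [0.068,0.04,0.0],"spin": 0,"gripper": -1},
  {"slide": [0.068,0.04,0],"spin": 0,"gripper": -1},
  {"slide": [0.068,0.04,0],"spin": 0,"gripper": -1},
])

```text
t: 5.48
tool_pos: [0.4868, 0.3355, 0.15]
tool_rot: [-2.088, -2.347, 0.002]
contact_force: [-0.1, -0.3, -4.3]
opening: 0.055
grip_force: 44.0
```

```bash
python3 g.py 0.386 -0.055 0.109
```

```text
t 5.48 L [ 0.3857 -0.0555 -0.15  ] z 0.15 yaw 6.7 F [-0.06 -0.28 -4.25] op 0.055 q6 0.36
slide [0.0003 0.0005 0.041 ] spin 0.0
```

>>> arm_command([
  {"slide": [0,0,0.02],"spin": 0,"gripper": -1},
  {"slide": [0,0,0.034],"spin": 0,"gripper": -1},
  {"slide": [0,0,0.041],"spin": 0,"gripper": -1},
  {"slide": [0,0,0.041],"spin": 0,"gripper": -1},
  {"slide": [0,0,0.042],"spin": 0,"gripper": -1},
  {"slide": [0,0,0.042],"spin": 0,"gripper": -1},
])

```text
t: 5.98
tool_pos: [0.4865, 0.3347, 0.1079]
tool_rot: [-2.089, -2.346, 0.001]
contact_force: [0.2, -0.2, -3.0]
opening: 0.0549
grip_force: 44.3
```

```bash
python3 g.py 0.386 -0.055 0.109
```

```text
t 5.98 L [ 0.385  -0.0558 -0.1079] z 0.1079 yaw 6.62 F [ 0.16 -0.22 -3.05] op 0.0549 q6 0.36
slide [ 0.0011  0.0008 -0.0011] spin -0.0
```

>>> arm_command([
  {"slide": [0,0,0.001],"spin": 0,"gripper": -1},
  {"slide": [0,0,0.002],"spin": 0,"gripper": -1},
  {"slide": [0,0,0.002],"spin": 0,"gripper": -1},
  {"slide": [0,0,0.002],"spin": 0,"gripper": -1},
])

```text
t: 6.32
tool_pos: [0.487, 0.3352, 0.107]
tool_rot: [2.088, 2.347, -0.001]
contact_force: [-2.6, -2.6, 3.3]
opening: 0.055
grip_force: 44.5
```

```bash
python3 g.py
```

```text
t 6.32 L [ 0.3854 -0.0553 -0.107 ] z 0.107 yaw 6.66 F [-2.6  -2.62  3.29] op 0.055 q6 0.36
```

>>> arm_command([
  {"slide": [0,0,0],"spin": 0,"gripper": 1},
  {"slide": [0,0,0],"spin": 0,"gripper": 1},
  {"slide": [0,0,0],"spin": 0,"gripper": 1},
  {"slide": [0,0,-0.01],"spin": 0,"gripper": 1},
  {"slide": [0,0,-0.04],"spin": 0,"gripper": 1},
  {"slide": [0,0,-0.08],"spin": 0,"gripper": 1},
  {"slide": [0,0,-0.1],"spin": 0,"gripper": 1},
  {"slide": [-0.03,-0.03,-0.1],"spin": 0,"gripper": 1},
])

```text
t: 6.98
tool_pos: [0.4669, 0.3067, 0.2153]
tool_rot: [2.083, 2.344, 0.025]
contact_force: [0.3, -1.2, 2.8]
opening: 0.0854
grip_force: 0.0
```

>>> arm_command([
  {"slide": [-0.497,-0.065,0],"spin": 0,"gripper": 1},
  {"slide": [-0.497,-0.065,0],"spin": 0,"gripper": 1},
  {"slide": [-0.497,-0.065,0],"spin": 0,"gripper": 1},
  {"slide": [-0.497,-0.065,0],"spin": 0,"gripper": 1},
  {"slide": [-0.497,-0.065,0],"spin": 0,"gripper": 1},
  {"slide": [-0.497,-0.065,0],"spin": 0,"gripper": 1},
  {"slide": [-0.497,-0.065,0],"spin": 0,"gripper": 1},
  {"slide": [-0.497,-0.065,0],"spin": 0,"gripper": 1},
])

```text
t: 7.65
tool_pos: [0.4562, -0.0326, 0.2076]
tool_rot: [2.087, 2.345, 0.002]
contact_force: [1.0, -0.1, 0.3]
opening: 0.0856
grip_force: 0.0
```

```bash
python3 g.py -0.1415 -0.150 0.2
```

```text
t 7.65 L [ 0.0237 -0.1285 -0.2076] z 0.2076 yaw 6.67 F [ 0.99 -0.05  0.33] op 0.0856 q6 -0.35
slide [-0.1652 -0.0215  0.0077] spin 0.0
```

>>> arm_command([
  {"slide": [-0.165,-0.021,0.008],"spin": 0,"gripper": 1},
  {"slide": [-0.165,-0.021,0.008],"spin": 0,"gripper": 1},
  {"slide": [-0.165,-0.021,0.008],"spin": 0,"gripper": 1},
  {"slide": [-0.165,-0.021,0.008],"spin": 0,"gripper": 1},
  {"slide": [-0.165,-0.021,0.008],"spin": 0,"gripper": 1},
  {"slide": [-0.165,-0.021,0.008],"spin": 0,"gripper": 1},
  {"slide": [-0.165,-0.021,0.008],"spin": 0,"gripper": 1},
])

```text
t: 8.23
tool_pos: [0.4547, -0.197, 0.1988]
tool_rot: [2.089, 2.346, 0.001]
contact_force: [0.3, 0.4, -0.1]
opening: 0.0853
grip_force: 0.0
```

```bash
python3 - <<'E'
from h import *; from g import show
show([-.1415,-.15,.1]); d=wristred(); cv2.imwrite("pics/w3.png",d["frame"][...,::-1])
t=imaging.get_image("top")
for c in blobs(red(t,150),80): u=mm(c); print("top",np.round(u),onz(t,*u,.077 if u[0]>230 else .081).round(4))
E
```

```text
t 8.23 L [-0.1395 -0.1491 -0.1988] z 0.1988 yaw 6.61 F [ 0.33  0.43 -0.11] op 0.0853 q6 -0.67
slide [-0.0021 -0.0009  0.0988] spin -0.0
[300.3 391.4] 1068.5 [ 0.4514 -0.2848  0.077 ] [-0.2263 -0.1625 -0.077 ] 34.1
[322.2 265.8] 5966.5 [ 0.4557 -0.1941  0.077 ] [-0.1367 -0.1478 -0.077 ] 44.9
top [162. 240.] [0.486 0.329 0.081]
```

View pics/w3.png

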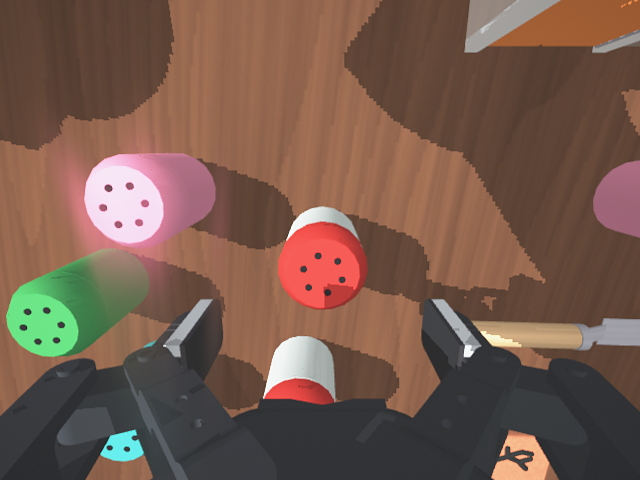

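The lid is centred between the pads at (322,266). The spatula handle and the pink shaker are clear of the fingers, so I'll grasp.

>>> arm_command([
  {"slide": [0.001,0.001,0.04],"spin": 0,"gripper": 1},
  {"slide": [0.001,0.001,0.075],"spin": 0,"gripper": 1},
  {"slide": [0.001,0.001,0.097],"spin": 0,"gripper": 1},
  {"slide": [0.001,0.001,0.097],"spin": 0,"gripper": 1},
  {"slide": [0.001,0.001,0.097],"spin": 0,"gripper": -1},
  {"slide": [0.001,0.001,0.097],"spin": 0,"gripper": -1},
  {"slide": [0.001,0.001,0.097],"spin": 0,"gripper": -1},
  {"slide": [0.001,0.001,0.097],"spin": 0,"gripper": -1},
], newtons=40)

```text
t: 9.0
tool_pos: [0.457, -0.1965, 0.104]
tool_rot: [2.085, 2.344, 0.001]
contact_force: [-0.6, 1.6, 4.6]
opening: 0.0551
grip_force: 42.8
```

>>> arm_command([
  {"slide": [0,0,0],"spin": 0,"gripper": -1},
  {"slide": [0,0,0],"spin": 0,"gripper": -1},
  {"slide": [0,0,-0.02],"spin": 0,"gripper": -1},
  {"slide": [0,0,-0.045],"spin": 0,"gripper": -1},
  {"slide": [0,0,-0.045],"spin": 0,"gripper": -1},
  {"slide": [0,0,-0.045],"spin": 0,"gripper": -1},
  {"slide": [0,0,-0.045],"spin": 0,"gripper": -1},
  {"slide": [0,0,-0.045],"spin": 0,"gripper": -1},
])

```text
t: 9.67
tool_pos: [0.4548, -0.1955, 0.1451]
tool_rot: [-2.088, -2.345, 0.001]
contact_force: [-0.7, -0.1, -1.4]
opening: 0.0554
grip_force: 42.8
```

```bash
python3 weigh.py; python3 g.py -0.06 0 0.145
```

```text
[-0.82  0.02 -0.66 -0.35 -1.44 -0.02 -1.    0.   -0.22 -0.68] -0.5150726665717422
t 10.17 L [-0.1384 -0.1482 -0.1463] z 0.1463 yaw 6.65 F [-0.69  0.21 -0.68] op 0.0553 q6 -0.67
slide [0.0785 0.1482 0.0013] spin -0.0
```

B weighs about 0.5–1 N, so it is empty. I'll carry it to just in front of the doorway.

>>> arm_command([
  {"slide": [0.015,0.03,0],"spin": 0,"gripper": -1},
  {"slide": [0.03,0.06,0],"spin": 0,"gripper": -1},
  {"slide": [0.045,0.09,0],"spin": 0,"gripper": -1},
  {"slide": [0.06,0.12,0],"spin": 0,"gripper": -1},
  {"slide": [0.073,0.148,0],"spin": 0,"gripper": -1},
  {"slide": [0.073,0.148,0],"spin": 0,"gripper": -1},
  {"slide": [0.073,0.148,0],"spin": 0,"gripper": -1},
])

```text
t: 10.75
tool_pos: [0.595, -0.1054, 0.1463]
tool_rot: [-2.086, -2.349, 0.0]
contact_force: [-1.5, -0.3, -1.1]
opening: 0.0554
grip_force: 43.0
```

```bash
python3 - <<'E'
from h import *; from g import *
show([-.065,0,.105]); d=wristred(); cv2.imwrite("pics/w4.png",d["frame"][...,::-1]); np.save("w4view.npy",d["view"])
h=hsv(d); m=(h[...,0]>6)&(h[...,0]<20)&(h[...,1]>180)&(h[...,2]>120)
for c in blobs(m,300):
    b=cv2.approxPolyDP(cv2.convexHull(c),4,True)[:,0]
    for p in b: print(p,(L@(onz(d,*p,.091)-O)).round(4)[:2],(L@(onz(d,*p,.005)-O)).round(4)[:2])
E
```

```text
t 10.75 L [-0.0647  0.0009 -0.1463] z 0.1463 yaw 6.78 F [-1.49 -0.29 -1.13] op 0.0554 q6 -0.42
slide [-0.0003 -0.0009  0.0413] spin 0.1
[321.8 344.2] 15772.5 [ 0.5981 -0.1227  0.077 ] [-0.0823  0.002  -0.077 ] 78.9
```

View pics/w4.png

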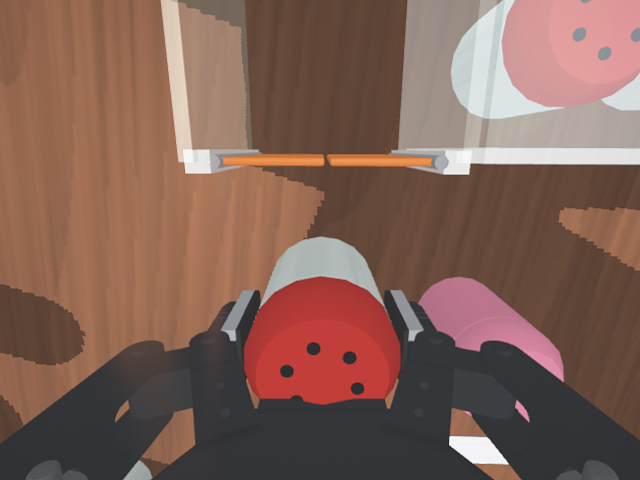

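The flaps run level along row 160, from (220,160) to (435,160), with their gap at (327,160). The gripped shaker is centred at column 322, so it is well aligned.

```bash
python3 - <<'E'
from h import *; from g import *
d=imaging.get_image("wrist"); d["view"]=np.load("w4view.npy")
for p in((327,160),(220,160),(435,161),(198,154),(457,155)): print(p,(L@(onz(d,*p,.093)-O)).round(4)[:2])
E
```

```text
(327, 160) [0.0019 0.0037]
(220, 160) [ 0.0019 -0.0342]
(435, 161) [0.0017 0.042 ]
(198, 154) [ 0.0039 -0.0418]
(457, 155) [0.0037 0.0496]
```

>>> arm_command([
  {"slide": [0,0.001,0.02],"spin": 0,"gripper": -1},
  {"slide": [0,0.001,0.036],"spin": 0,"gripper": -1},
  {"slide": [0,0.001,0.041],"spin": 0,"gripper": -1},
  {"slide": [0,0.001,0.042],"spin": 0,"gripper": -1},
  {"slide": [0,0.001,0.043],"spin": 0,"gripper": -1},
  {"slide": [0,0.001,0.043],"spin": 0,"gripper": -1},
])

```text
t: 11.35
tool_pos: [0.5946, -0.1067, 0.1038]
tool_rot: [2.09, 2.346, -0.0]
contact_force: [-0.3, 0.1, -0.1]
opening: 0.0552
grip_force: 43.2
```

```bash
python3 g.py
```

```text
t 11.35 L [-0.066   0.0004 -0.1038] z 0.1038 yaw 6.6 F [-0.27  0.06 -0.1 ] op 0.0552 q6 -0.42
```

>>> arm_command([
  {"slide": [0,0.003,0],"spin": 0,"gripper": -1},
  {"slide": [0,0.003,0.002],"spin": 0,"gripper": -1},
  {"slide": [0,0.003,0.002],"spin": 0,"gripper": 0.7},
  {"slide": [0,0.003,0.002],"spin": 0,"gripper": 0.7},
  {"slide": [0,0.003,0.002],"spin": 0,"gripper": 0.7},
  {"slide": [-0.015,0.003,-0.002],"spin": 0,"gripper": 0.7},
  {"slide": [-0.035,0.003,-0.007],"spin": 0,"gripper": 0.7},
  {"slide": [-0.053,0.003,-0.009],"spin": 0,"gripper": 0.7},
])

```text
t: 12.02
tool_pos: [0.6047, -0.1598, 0.1131]
tool_rot: [2.087, 2.346, 0.0]
contact_force: [0.2, -0.8, 0.2]
opening: 0.0727
grip_force: 0.0
```

>>> arm_command([
  {"slide": [0,0,0],"spin": 0,"gripper": -0.3},
  {"slide": [0,0,0],"spin": 0,"gripper": -0.3},
  {"slide": [0,0,0],"spin": 0,"gripper": -0.3},
  {"slide": [0,0,0],"spin": 0,"gripper": -0.3},
])

```text
t: 12.35
tool_pos: [0.6038, -0.158, 0.1118]
tool_rot: [-2.088, -2.346, 0.0]
contact_force: [-0.3, 0.5, -0.2]
opening: 0.03
grip_force: 0.0
```

```bash
python3 - <<'E'
from h import *; from g import *
show([.03,.004,.113]); d=wristred(); cv2.imwrite("pics/w5.png",d["frame"][...,::-1])
E
```

```text
t 12.35 L [-0.118   0.0035 -0.1118] z 0.1118 yaw 6.67 F [-0.27  0.53 -0.18] op 0.03 q6 -0.49
slide [ 0.148   0.0005 -0.0011] spin 0.0
[324.3 207.1] 21345.0 [ 0.5994 -0.1052  0.077 ] [-0.065   0.0053 -0.077 ] 83.9
```

View pics/w5.png

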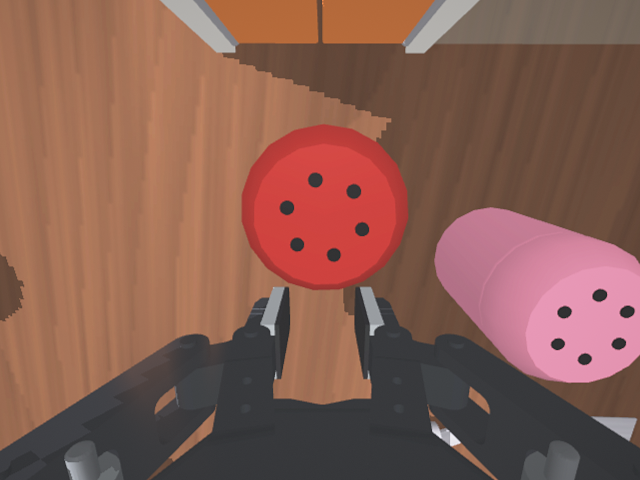

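>>> arm_command([
  {"slide": [0.008,0,0],"spin": 0,"gripper": -0.3},
  {"slide": [0.015,0,0],"spin": 0,"gripper": -0.3},
  {"slide": [0.021,0,0],"spin": 0,"gripper": -0.3},
  {"slide": [0.027,0,0],"spin": 0,"gripper": -0.3},
  {"slide": [0.033,0,0],"spin": 0,"gripper": -0.3},
  {"slide": [0.039,0,0],"spin": 0,"gripper": -0.3},
  {"slide": [0.045,0,0],"spin": 0,"gripper": -0.3},
  {"slide": [0.051,0,0],"spin": 0,"gripper": -0.3},
])

```text
t: 13.07
tool_pos: [0.5982, -0.1071, 0.1125]
tool_rot: [2.089, 2.347, -0.0]
contact_force: [0.4, -1.4, 0.6]
opening: 0.0298
grip_force: 0.4
```

>>> arm_command([
  {"slide": [0.006,0,0],"spin": 0,"gripper": -0.3},
  {"slide": [0.012,0,0],"spin": 0,"gripper": -0.3},
  {"slide": [0.018,0,0],"spin": 0,"gripper": -0.3},
  {"slide": [0.024,0,0],"spin": 0,"gripper": -0.3},
  {"slide": [0.03,0,0],"spin": 0,"gripper": -0.3},
  {"slide": [0.036,0,0],"spin": 0,"gripper": -0.3},
  {"slide": [0.042,0,0],"spin": 0,"gripper": -0.3},
  {"slide": [0.048,0,0],"spin": 0,"gripper": -0.3},
])

```text
t: 13.73
tool_pos: [0.5926, -0.0596, 0.1123]
tool_rot: [-2.089, -2.346, 0.0]
contact_force: [-0.2, -1.7, -1.3]
opening: 0.0297
grip_force: 0.7
```

```bash
python3 - <<'E'
from h import *; from g import *
show([.032,.004,.113]); d=wristred(); cv2.imwrite("pics/w6.png",d["frame"][...,::-1])
E
```

```text
t 13.73 L [-0.0189  0.0038 -0.1123] z 0.1123 yaw 6.65 F [-0.22 -1.67 -1.26] op 0.0297 q6 -0.34
slide [ 0.0509  0.0002 -0.0007] spin -0.0
[321.6 248.6] 19163.0 [ 0.589  -0.0205  0.077 ] [ 0.0203  0.0048 -0.077 ] 80.5
```

View pics/w6.png

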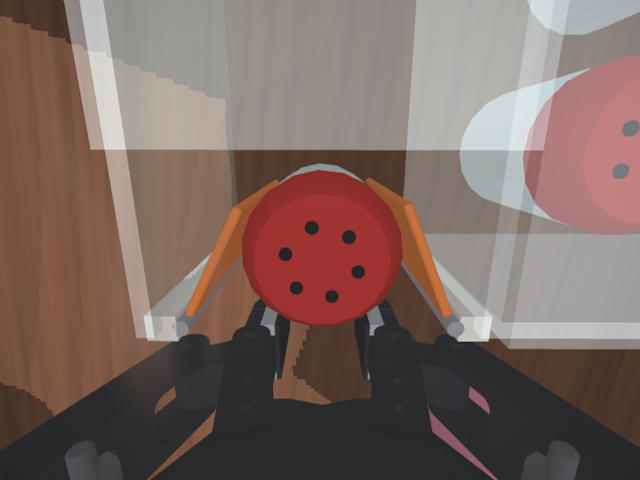

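B stands in the doorway at (322,248) and both flaps are swung open. The finger elbows near (190,345) line up with the posts, so I'll narrow the fingers in place before following through.

>>> arm_command([
  {"slide": [0,0,0],"spin": 0,"gripper": -0.5},
  {"slide": [0,0,0],"spin": 0,"gripper": -0.65},
  {"slide": [0,0,0],"spin": 0,"gripper": -0.8},
  {"slide": [0,0,0],"spin": 0,"gripper": -0.8},
])

```text
t: 14.12
tool_pos: [0.5929, -0.0604, 0.1126]
tool_rot: [2.089, 2.346, 0.0]
contact_force: [-0.5, -1.2, 0.3]
opening: 0.0085
grip_force: 1.0
```

>>> arm_command([
  {"slide": [0.005,0,0],"spin": 0,"gripper": -0.8},
  {"slide": [0.01,0,0],"spin": 0,"gripper": -0.8},
  {"slide": [0.015,0,0],"spin": 0,"gripper": -0.8},
  {"slide": [0.015,0,0],"spin": 0,"gripper": -0.8},
])

```text
t: 14.45
tool_pos: [0.5907, -0.0451, 0.113]
tool_rot: [-2.089, -2.346, 0.001]
contact_force: [-3.4, -2.1, 5.7]
opening: 0.0083
grip_force: 0.4
```

```bash
python3 - <<'E'
from h import *; from g import *
show([.032,.004,.113]); d=wristred(); cv2.imwrite("pics/w7.png",d["frame"][...,::-1])
E
```

```text
t 14.45 L [-0.0044  0.0036 -0.113 ] z 0.113 yaw 6.64 F [-3.38 -2.14  5.74] op 0.0083 q6 -0.32
slide [ 0.0364  0.0003 -0.    ] spin -0.0
[321.8 258.4] 13110.5 [ 0.5876 -0.0096  0.077 ] [ 0.0313  0.0047 -0.077 ] 80.8
```

View pics/w7.png

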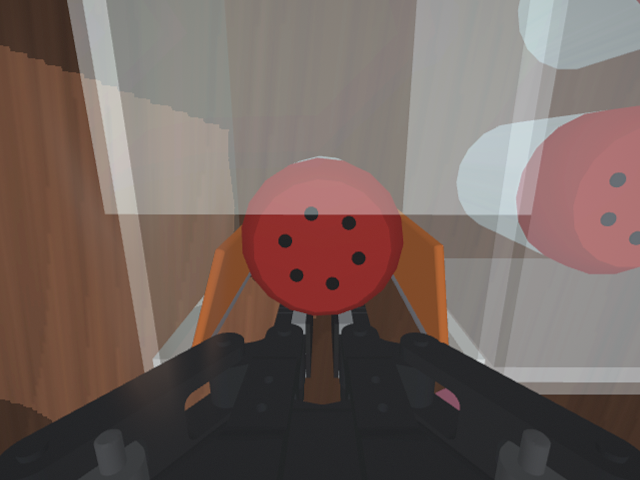

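B stays upright in the doorway, with its lid at (322,258). The upward force of about 6 N suggests the gripper's linkage is touching the wall tops, so I'll raise it 14 mm before continuing.

>>> arm_command([
  {"slide": [0,0,-0.005],"spin": 0,"gripper": -0.8},
  {"slide": [0,0,-0.01],"spin": 0,"gripper": -0.8},
  {"slide": [0,0,-0.014],"spin": 0,"gripper": -0.8},
  {"slide": [0,0,-0.014],"spin": 0,"gripper": -0.8},
])

```text
t: 14.83
tool_pos: [0.5917, -0.045, 0.1277]
tool_rot: [2.088, 2.346, 0.002]
contact_force: [-0.2, -0.5, -0.9]
opening: 0.0083
grip_force: 0.0
```

```bash
python3 - <<'E'
from h import *; from g import *
show([.032,.004,.127]); d=wristred(); show()
E
```

```text
t 14.83 L [-0.0044  0.0046 -0.1277] z 0.1277 yaw 6.66 F [-0.19 -0.54 -0.88] op 0.0083 q6 -0.32
slide [ 0.0364 -0.0006  0.0007] spin -0.0
[319.1 245. ] 10781.0 [ 0.5876 -0.0092  0.077 ] [ 0.0317  0.0047 -0.077 ] 72.5
t 14.88 L [-0.0044  0.0044 -0.1272] z 0.1272 yaw 6.66 F [-0.58 -0.21  0.12] op 0.009 q6 -0.32
```

>>> arm_command([
  {"slide": [0.005,0,0],"spin": 0,"gripper": -0.8},
  {"slide": [0.01,0,0],"spin": 0,"gripper": -0.8},
  {"slide": [0.015,0,0],"spin": 0,"gripper": -0.8},
  {"slide": [0.02,0,0],"spin": 0,"gripper": -0.8},
  {"slide": [0.025,0,0],"spin": 0,"gripper": -0.8},
  {"slide": [0.03,0,0],"spin": 0,"gripper": -0.8},
  {"slide": [0.035,0,0],"spin": 0,"gripper": -0.8},
  {"slide": [0.035,0,0],"spin": 0,"gripper": -0.8},
])

```text
t: 15.55
tool_pos: [0.5866, -0.0092, 0.1262]
tool_rot: [-2.087, -2.347, -0.001]
contact_force: [0.8, 1.0, 1.3]
opening: 0.0084
grip_force: 1.1
```

```bash
python3 - <<'E'
from h import *; from g import *
show(); d=wristred(); cv2.imwrite("pics/w8.png",d["frame"][...,::-1])
E
```

```text
t 15.55 L [ 0.0318  0.0038 -0.1262] z 0.1262 yaw 6.7 F [0.78 0.99 1.31] op 0.0084 q6 -0.26
```

View pics/w8.png

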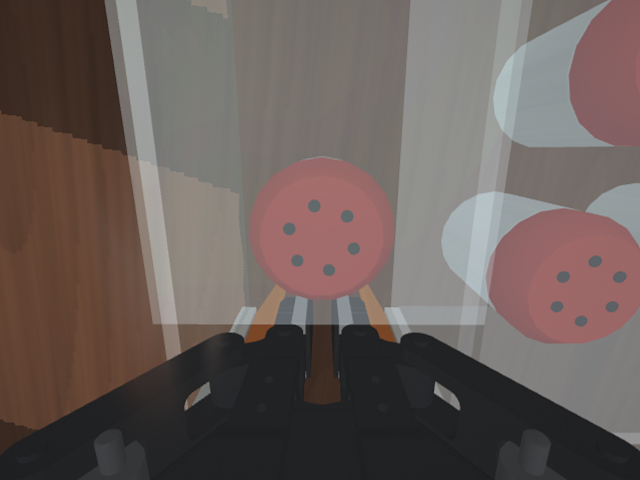

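B's lid is at (322,228), past both flaps, which now only rest on the fingers. I'll retract straight up and go to shaker C.

>>> arm_command([
  {"slide": [0,0,-0.02],"spin": 0,"gripper": -0.8},
  {"slide": [0,0,-0.045],"spin": 0,"gripper": -0.8},
  {"slide": [0,0,-0.08],"spin": 0,"gripper": -0.8},
  {"slide": [-0.035,-0.02,-0.08],"spin": 0,"gripper": 1},
  {"slide": [-0.065,-0.04,-0.08],"spin": 0,"gripper": 1},
  {"slide": [-0.095,-0.06,-0.08],"spin": 0,"gripper": 1},
  {"slide": [-0.125,-0.08,-0.08],"spin": 0,"gripper": 1},
  {"slide": [-0.155,-0.1,-0.08],"spin": 0,"gripper": 1},
])

```text
t: 16.27
tool_pos: [0.5045, -0.1768, 0.2062]
tool_rot: [-2.088, -2.347, -0.001]
contact_force: [0.5, -0.2, 0.5]
opening: 0.0686
grip_force: 0.0
```

>>> arm_command([
  {"slide": [-0.132,-0.071,0],"spin": 0,"gripper": 1},
  {"slide": [-0.132,-0.071,0],"spin": 0,"gripper": 1},
  {"slide": [-0.132,-0.071,0],"spin": 0,"gripper": 1},
  {"slide": [-0.132,-0.071,0],"spin": 0,"gripper": 1},
  {"slide": [-0.132,-0.071,0],"spin": 0,"gripper": 1},
  {"slide": [-0.132,-0.071,0],"spin": 0,"gripper": 1},
  {"slide": [-0.132,-0.071,0],"spin": 0,"gripper": 1},
])

```text
t: 16.85
tool_pos: [0.4503, -0.3147, 0.206]
tool_rot: [-2.088, -2.346, -0.001]
contact_force: [0.8, 0.5, 0.0]
opening: 0.0855
grip_force: 0.0
```

```bash
python3 - <<'E'
from h import *; from g import *
show([-.255,-.167,.1]); d=wristred(); s=imaging.get_image("scene"); t=imaging.get_image("top")
a=cv2.resize(s["frame"][170:370,190:510],(800,500),interpolation=cv2.INTER_CUBIC); cv2.imwrite("pics/s2.png",a[...,::-1])
E
```

```text
t 16.85 L [-0.2558 -0.1671 -0.206 ] z 0.206 yaw 6.65 F [0.76 0.46 0.04] op 0.0855 q6 -0.86
slide [7.00e-04 1.00e-04 1.06e-01] spin -0.0
[322.  262.5] 5599.5 [ 0.4512 -0.3119  0.077 ] [-0.2532 -0.1659 -0.077 ] 43.3
```

View pics/s2.png

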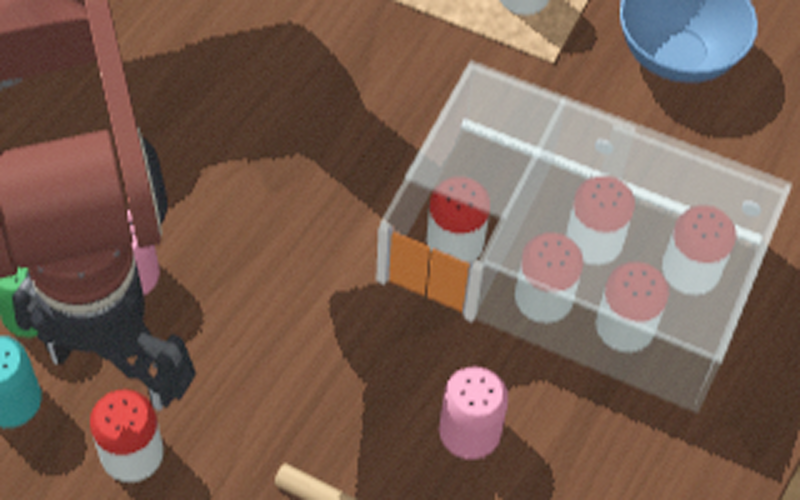

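The enlarged scene crop shows B standing in the lane at (457,220) with both flaps shut at (430,270). I've now viewed 11 pictures, one over the limit of 10, so I'll work from numbers only from here.

>>> arm_command([
  {"slide": [0.001,0.001,0.04],"spin": 0,"gripper": 1},
  {"slide": [0.001,0.001,0.08],"spin": 0,"gripper": 1},
  {"slide": [0.001,0.001,0.104],"spin": 0,"gripper": 1},
  {"slide": [0.001,0.001,0.104],"spin": 0,"gripper": 1},
  {"slide": [0.001,0.001,0.104],"spin": 0,"gripper": -1},
  {"slide": [0.001,0.001,0.104],"spin": 0,"gripper": -1},
  {"slide": [0.001,0.001,0.104],"spin": 0,"gripper": -1},
  {"slide": [0.001,0.001,0.104],"spin": 0,"gripper": -1},
], newtons=40)

```text
t: 17.67
tool_pos: [0.4525, -0.3153, 0.1053]
tool_rot: [2.085, 2.343, -0.0]
contact_force: [-1.3, 0.9, 4.6]
opening: 0.0553
grip_force: 43.4
```

>>> arm_command([
  {"slide": [0,0,0],"spin": 0,"gripper": -1},
  {"slide": [0,0,0],"spin": 0,"gripper": -1},
  {"slide": [0,0,-0.02],"spin": 0,"gripper": -1},
  {"slide": [0,0,-0.045],"spin": 0,"gripper": -1},
  {"slide": [0,0,-0.045],"spin": 0,"gripper": -1},
  {"slide": [0,0,-0.045],"spin": 0,"gripper": -1},
  {"slide": [0,0,-0.045],"spin": 0,"gripper": -1},
  {"slide": [0,0,-0.045],"spin": 0,"gripper": -1},
])

```text
t: 18.33
tool_pos: [0.4503, -0.3134, 0.1454]
tool_rot: [-2.087, -2.344, -0.0]
contact_force: [-0.1, 0.2, -3.7]
opening: 0.0552
grip_force: 43.8
```

```bash
python3 weigh.py; python3 g.py -0.064 0.004 0.145
```

```text
[-4.19 -2.44 -3.13 -3.31 -3.52 -3.56 -2.97 -3.87 -3.09 -1.98] -3.2079950669985933
t 18.83 L [-0.2555 -0.1662 -0.1473] z 0.1473 yaw 6.65 F [-0.08 -1.18 -1.98] op 0.0555 q6 -0.86
slide [0.1915 0.1701 0.0023] spin -0.0
```

C weighs about 3.2 N, so it is full and also goes on the mat.

>>> arm_command([
  {"slide": [0.035,0.005,-0.005],"spin": 0,"gripper": -1},
  {"slide": [0.075,0.01,-0.01],"spin": 0,"gripper": -1},
  {"slide": [0.115,0.01,-0.01],"spin": 0,"gripper": -1},
  {"slide": [0.155,0.01,-0.01],"spin": 0,"gripper": -1},
  {"slide": [0.195,0.01,-0.01],"spin": 0,"gripper": -1},
  {"slide": [0.235,0.01,-0.01],"spin": 0,"gripper": -1},
  {"slide": [0.275,0.01,-0.01],"spin": 0,"gripper": -1},
  {"slide": [0.315,0.01,-0.01],"spin": 0,"gripper": -1},
])

```text
t: 19.5
tool_pos: [0.4241, 0.0015, 0.1577]
tool_rot: [2.089, 2.345, 0.001]
contact_force: [0.9, 0.4, -1.9]
opening: 0.0557
grip_force: 43.7
```

>>> arm_command([
  {"slide": [0.04,0,0],"spin": 0,"gripper": -1},
  {"slide": [0.08,0,0],"spin": 0,"gripper": -1},
  {"slide": [0.12,0,0],"spin": 0,"gripper": -1},
  {"slide": [0.16,-0.005,0],"spin": 0,"gripper": -1},
  {"slide": [0.2,-0.01,0],"spin": 0,"gripper": -1},
  {"slide": [0.24,-0.015,0],"spin": 0,"gripper": -1},
  {"slide": [0.275,-0.02,0],"spin": 0,"gripper": -1},
  {"slide": [0.31,-0.02,0],"spin": 0,"gripper": -1},
])

```text
t: 20.17
tool_pos: [0.3674, 0.3074, 0.1575]
tool_rot: [2.087, 2.348, 0.0]
contact_force: [0.3, 0.4, -3.1]
opening: 0.0553
grip_force: 43.7
```

```bash
python3 g.py 0.386 -0.179 0.11
```

```text
t 20.17 L [ 0.3716 -0.1773 -0.1575] z 0.1575 yaw 6.73 F [ 0.27  0.35 -3.06] op 0.0553 q6 0.42
slide [ 0.0144 -0.0017  0.0475] spin 0.1
```

>>> arm_command([
  {"slide": [0.012,-0.001,0],"spin": 0,"gripper": -1},
  {"slide": [0.015,-0.001,0.015],"spin": 0,"gripper": -1},
  {"slide": [0.015,-0.001,0.035],"spin": 0,"gripper": -1},
  {"slide": [0.015,-0.001,0.045],"spin": 0,"gripper": -1},
  {"slide": [0.015,-0.001,0.048],"spin": 0,"gripper": -1},
  {"slide": [0.015,-0.001,0.048],"spin": 0,"gripper": -1},
])

```text
t: 20.67
tool_pos: [0.366, 0.3199, 0.1094]
tool_rot: [-2.089, -2.346, 0.002]
contact_force: [0.6, -0.1, -2.6]
opening: 0.0552
grip_force: 44.0
```

>>> arm_command([
  {"slide": [0,0,0.001],"spin": 0,"gripper": -1},
  {"slide": [0,0,0.001],"spin": 0,"gripper": -1},
])

```text
t: 20.83
tool_pos: [0.3665, 0.32, 0.1091]
tool_rot: [-2.09, -2.346, -0.0]
contact_force: [-2.3, 0.7, 2.4]
opening: 0.0552
grip_force: 44.2
```

>>> arm_command([
  {"slide": [0,0,0.001],"spin": 0,"gripper": -1},
  {"slide": [0,0,0.001],"spin": 0,"gripper": -1},
])

```text
t: 21.0
tool_pos: [0.3666, 0.3202, 0.1091]
tool_rot: [-2.089, -2.346, 0.001]
contact_force: [-4.3, -2.9, 9.0]
opening: 0.0551
grip_force: 45.0
```

```bash
python3 g.py 0.386 -0.179 0.11
```

```text
t 21.0 L [ 0.3845 -0.1766 -0.1091] z 0.1091 yaw 6.63 F [-4.32 -2.86  9.04] op 0.0551 q6 0.45
slide [ 0.0016 -0.0024 -0.0009] spin -0.0
```

Contact with the mat is made, so I'll release and retreat.

>>> arm_command([
  {"slide": [0,0,-0.001],"spin": 0,"gripper": 1},
  {"slide": [0,0,-0.001],"spin": 0,"gripper": 1},
  {"slide": [0,0,-0.001],"spin": 0,"gripper": 1},
  {"slide": [0,0,-0.012],"spin": 0,"gripper": 1},
  {"slide": [0,0,-0.04],"spin": 0,"gripper": 1},
  {"slide": [0,0,-0.08],"spin": 0,"gripper": 1},
  {"slide": [0,0,-0.11],"spin": 0,"gripper": 1},
  {"slide": [-0.03,0,-0.12],"spin": 0,"gripper": 1},
])

```text
t: 21.67
tool_pos: [0.3716, 0.2937, 0.2346]
tool_rot: [2.082, 2.349, 0.018]
contact_force: [2.2, 0.1, 0.5]
opening: 0.0854
grip_force: 0.0
```

>>> arm_command([
  {"slide": [-0.2,0,-0.02],"spin": 0,"gripper": 1},
  {"slide": [-0.2,0,-0.02],"spin": 0,"gripper": 1},
  {"slide": [-0.2,0,-0.02],"spin": 0,"gripper": 1},
  {"slide": [-0.2,0,-0.02],"spin": 0,"gripper": 1},
  {"slide": [-0.2,0,-0.02],"spin": 0,"gripper": 1},
  {"slide": [-0.2,0,-0.02],"spin": 0,"gripper": 1},
  {"slide": [-0.2,0,-0.02],"spin": 0,"gripper": 1},
])

```text
t: 22.25
tool_pos: [0.3932, 0.0902, 0.2485]
tool_rot: [2.093, 2.341, 0.002]
contact_force: [-0.7, 0.6, -0.1]
opening: 0.0856
grip_force: 0.0
```

```bash
python3 - <<'E'
from h import *; from g import *
show(); M=np.array([.4286,.3289,0])
t=imaging.get_image("top"); s=imaging.get_image("scene")
for n,d in(("top",t),("scene",s)):
    h=hsv(d); m=((h[...,0]<6)|(h[...,0]>172))&(h[...,1]>130)&(h[...,2]>70)
    for c in blobs(m,80):
        u=mm(c); w=onz(d,*u,.079); e=L@(w-M); r=cv2.minAreaRect(c)
        print(n,np.round(u,1),cv2.contourArea(c),np.round(r[1],1),w[:2].round(3),"mat rel (short,long)",e[:2].round(3))
h=hsv(s); m=(h[...,0]>6)&(h[...,0]<20)&(h[...,1]>150)&(h[...,2]>110); m[:250]=0;m[300:]=0;m[:,:335]=0;m[:,390:]=0
for c in blobs(m,20): print("flap",cv2.boundingRect(c),cv2.contourArea(c))
E
```

```text
t 22.25 L [ 0.153  -0.1769 -0.2485] z 0.2485 yaw 6.39 F [-0.65  0.61 -0.09] op 0.0856 q6 -0.07
top [162.4 239.7] 390.5 [22. 23.] [0.486 0.329] mat rel (short,long) [-0.006  0.057]
top [168. 291.] 394.5 [22. 22.] [0.366 0.316] mat rel (short,long) [-0.006 -0.063]
top [188.6 474.5] 119.5 [25. 13.] [-0.054  0.27 ] mat rel (short,long) [-0.003 -0.486]
top [235.9 288.7] 2594.0 [71.9 72.5] [0.369 0.158] mat rel (short,long) [-0.163 -0.079]
top [239.6 363.7] 903.5 [31.6 67.7] [0.196 0.151] mat rel (short,long) [-0.15  -0.252]
top [240.3 429.1] 5618.5 [109.7  84.2] [0.047 0.15 ] mat rel (short,long) [-0.133 -0.4  ]
top [343.  431.8] 279.5 [36.4 14.4] [ 0.037 -0.086] mat rel (short,long) [-0.367 -0.437]
scene [359.  135.1] 299.0 [18. 20.] [0.371 0.31 ] mat rel (short,long) [-0.012 -0.06 ]
scene [371.7 255.4] 207.0 [23.8 12.2] [0.587 0.007] mat rel (short,long) [-0.338  0.12 ]
scene [401.7 150.7] 310.0 [19. 21.] [0.491 0.323] mat rel (short,long) [-0.013  0.061]
flap (346, 263, 31, 32) 552.5
```

```bash
python3 -c "
from station import order; print(order.finish_job())"
```

```text
the job is handed in; nothing more can be done
None
```

I handed the job in at about 22 s: by my measurements both full shakers stand on the mat and the empty one stands in the lane with both flaps shut; no verdict came back, and I viewed 11 pictures, one over the limit of 10.

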